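Hold the spring clip open over the card

TASK

Take the steel spring clip off the upright metal strip by squeezing its two levers together, and bring it to the stiff card standing in the wooden block. Hold it there upright, squeezed wide open, over the middle of the card's top edge, with the edge about a centimetre deep between the gaping jaws and nothing of the clip touching the card, so that I can slip a second sheet in; do not knock the card hard and leave everything else on the shelf as it is. Finish while still holding the clip open like that: do not let it close or let go.

Things in the scene. Friction and masses are not known exactly. Their poses are not given: they have to be found in the camera images.
- clip_pin (a point): centre of the loose steel spring clip (about 90 g, 98 mm tall), on its hinge pin. Like a big clothes peg: two mirrored halves on a pin, jaws down, two flat levers up. Axes: x = direction in which levers close and jaws part, y = along the pin (42 mm long), z = up. Jaw tips 50 mm below the pin, lever ends 48 mm above it. At the start it bites the strip's top edge, tips 20 mm below that edge
- clip_levers (a point): point between the two levers, half-way up them, 26 mm above the pin; axes as clip_pin. Levers: flat plates 26 mm wide (along y), 4 to 48 mm above the pin. Closed they splay 0.22 rad each, about 55 mm over their outsides at the top ends; squeezed home to the stop they stand parallel, 36 mm over all, jaws fully open. About 5 N on each starts to open it, 10 to 15 N opens it fully
- clip_tips (a point): point midway between the two jaw tips, 50 mm below the pin along the clip's z; axes as clip_pin. The jaws are 36 mm wide along y; a block between them (30 mm along y, 7 mm thick) has its underside 20 mm above the tips, so an edge goes at most 20 mm deep
- clip_jaw (a joint): opening angle of one jaw (the other mirrors it): 0 = jaws 3 mm apart at the tips (biting the strip), 0.11 = 14 mm apart, 0.22 = fully open at the stop, about 25 mm apart; -0.025 = shut on nothing. Squeezing the levers opens it, its spring closes it
- card_edge (a point): middle of the top edge of the stiff white card, which stands upright in a wooden block (56 x 130 x 30 mm high), fixed. x = normal to the card's face, y = along the edge, z up. The card is 3 mm thick, 110 mm long along y, its top edge 130 mm above the shelf and 100 mm above the block
- strip_edge (a point): middle of the top edge of the fixed galvanised angle strip where the clip is parked: upright plate 3 mm thick, 150 mm long along y, top edge 70 mm above the shelf, on a foot 60 mm wide. x = normal to the plate, y along the edge, z up
- card: the card and its wooden block; origin at the centre of the block's underside, axes as card_edge
- strip: the angle strip; origin at the centre of the foot's underside, axes as strip_edge
- clip: the whole clip with both halves; origin at clip_tips, axes as clip_pin
- turntable (a joint): turning angle of the black plastic turntable tray (230 mm across, three upright brushes on it up to 215 mm above the shelf) at the far side of the shelf; leave it alone
- turn_mid (a point): centre of the turntable tray, 16 mm above the shelf
- jug: bystander, leave alone: stainless steel jug, 135 mm high, about 84 mm across plus a handle on its +x side reaching 70 mm from its axis; origin at the centre of its underside
- funnel: bystander, leave alone: green plastic funnel standing upside down on its wide mouth, 104 mm across, 105 mm high; origin at the centre of its underside
- vase: bystander, leave alone: short white ceramic vase, 80 mm across, 95 mm high; origin at the centre of its underside
- scrubber: bystander, leave alone: scrubbing brush lying on the shelf
- pot: bystander, leave alone: small terracotta pot, 94 mm across, 78 mm high; origin at the centre of its underside
- tin: bystander, leave alone: plain steel tin, 72 mm across, 100 mm high; origin at the centre of its underside
Not all that is in view belongs to the job. Leave any red look-alike of the clip alone.

How it is judged:
By the outcome, as a careful person would: the job done as asked, in the order asked, and still so for the second after the job is handed in, while the arm keeps its last pose, push and grip.
It also fails if it takes over 43 s, if anything falls off the work surface, if the arm or the gripper's body presses on something with over 40 N, if the wrist force passes 120 N, or if a joint passes its speed limit or range.

ROBOT

A 7-joint arm with a two-finger parallel gripper is mounted at the origin on the work surface. World frame = base frame: x ahead of the robot, y to its left, z up, the work surface at z = 0. Lengths are in m, angles in rad, forces in N, time in s.
With the tool pointing down it reaches from about 0.35 to 0.775 m from the base axis. Payload 3.1 kg.
Tool frame: the origin (TCP) lies midway between the tips of the shut fingers; the grasp point (between the pads) lies 19 mm behind it; z points along the fingers, y is the line along which they close (so a half turn about z gives the same grasp; the last joint's range is limited). The gripper opens to 85 mm and grips with 20 to 120 N. Pads are 22 mm wide; open, the fingers measure 114 mm over their backs; the gripper's body (76 mm by 85 mm) begins 54 mm behind the grasp point. The pads swing forward as they close: fully open they stand 13 mm farther back than shut.
Start: joints at [1.105, 0.311, 0.014, 1.512, -0.004, 1.319, -0.027], TCP at [0.226, -0.501, 0.231] pointing down, gripper open.
Joint ranges: [-2.7, 2.7], [-0.3, 1.91], [-1.27, 1.3], [0.12, 2.57], [-1.44, 4.58], [0.2, 2.03], [-3.05, 3.05]. Speed limits (rad/s): [2.79, 2.79, 3.14, 3.14, 3.14, 3.14, 3.14].

INTERFACE

Orientations are given as a unit quaternion [x, y, z, w].
In Python, from bench import readout, capture, order gives the robot as it stands.
- The arm moves only by the tool servo_tool, never from a script. Its argument "series" is text: rows parted by semicolons, each of 7 numbers parted by spaces: the turn, a rotation vector about the tool's x, y, z as a fraction of full scale, then the shift along the tool's x, y, z as a fraction of full scale, then the closure, from 0 (fully open) to 1 (shut). A call has 1 to 10 rows; each row shifts and turns the commanded pose from where the row before left it, along the tool's axes as they then stand; what a row does not reach is not made up. Full scale, the value 1, is 20 mm for a shift and 8 degrees for a turn. A row lasts 1/8 s, in which the tool goes at most 62.5 mm and 10.7 degrees, less where a joint would pass 70% of its speed; a pose out of reach is approached as far as the arm can. A call with a number of a shift or a turn outside -1 to 1 is refused whole. A call with a gripper value outside its range is refused whole. The fingers move at their own pace and stop on an object; "squeeze" is the grip in N (left out, the last holds). Time passes only in rows, so rows that do not move let the fingers close. It gives the time, the measured TCP pose, the force, the opening and the grip force at its end, in the units of the state.
- readout.sense(): the state, without advancing time (a new reading comes with each control period).
- capture(name): name is "side" or "top"; returns a dict with "color" (384x512x3 uint8, red, green, blue), "mtx" (3x3 intrinsics, pixels), "k1" (the pictures are not rectified: a ray, as slopes to the right and down, at radius r is drawn at 1 + k1 r^2 times it, then the intrinsics apply), "position" and "orientation" of the camera in the world. Camera axes: x right, y up, looking along -z (the intrinsics and any distortion apply to the point x, -y, -z); pixel columns grow to the right and rows downward; lengths in m; the calibration is good to about 2 mm. A picture is of the moment at which its call begins. There is no depth.
- order.job_done(): hands the job in; it is judged then, once.
The state is a dict: "clock": time; "qpos": joint angles; "qd": joint speeds; "joint_torque": joint torques, N m; "tool_pos": TCP position; "orientation": TCP orientation; "contact_force": force on the tool from outside, world axes, zero at the start; "moment": the same for the moment, N m; "grip_width": opening from 0.0 (shut) to 1.0 (fully open); "gripper_force": force on a finger pad.
Only numpy, scipy, OpenCV 4.12 (cv2) and the standard library are available. Lean on these libraries where they do the work, as an engineer would, in place of code of your own. Each camera call takes 0.05 s, during which the arm holds its last target. There are 200 camera calls.

## Working session

There is one attempt and no reset: what is moved stays moved. The work goes in short steps, Python scripts to look and compute and a tool call to move; the robot and the scene stay as the last step left them, time stands still between calls to the robot, and variables do not carry over. Pictures are saved under pics/ and viewed, at most 10 in all, crops included, and the job is handed in when it is done.

Besides the shell and the picture viewer there is one more tool, called after "Call:" as a command line: name --argument value ..., lists and objects as JSON in quotes. servo_tool: Moves the arm, as the interface text tells. Its arguments: {"type":"object","properties":{"series":{"type":"string"},"squeeze":{"type":"number"}},"required":["series"]}

```bash
mkdir -p pics; ls
cat > h.py <<'E'
import numpy as np, cv2
from scipy.spatial.transform import Rotation as R
from bench import readout, capture, order
def snap(name,fn):
    c=capture(name); cv2.imwrite(f'pics/{fn}.png',c['color'][:,:,::-1])
    np.savez(f'pics/{fn}.npz',**{k:np.array(v) for k,v in c.items()}); return c
def load(fn): return np.load(f'pics/{fn}.npz')
def ray(c,uv):
    K=c['mtx']; d=np.array([(uv[0]-K[0,2])/K[0,0],(uv[1]-K[1,2])/K[1,1]]); s=d.copy()
    for _ in range(20): s=d/(1+float(c['k1'])*(s@s))
    return np.array(c['position']),R.from_quat(c['orientation']).apply([s[0],-s[1],-1])
def atz(c,uv,z):
    p,d=ray(c,uv); return p+d*(z-p[2])/d[2]
def proj(c,P):
    q=R.from_quat(c['orientation']).inv().apply(np.array(P)-c['position']); s=np.array([q[...,0],-q[...,1]])/-q[...,2]
    s=s*(1+float(c['k1'])*(s**2).sum(0)); K=c['mtx']
    return np.stack([s[0]*K[0,0]+K[0,2],s[1]*K[1,1]+K[1,2]],-1)
def tri(c1,a,c2,b):
    p,d=ray(c1,a); q,e=ray(c2,b); t=np.linalg.lstsq(np.array([d,-e]).T,q-p,rcond=None)[0]
    A=p+d*t[0]; B=q+e*t[1]; return (A+B)/2,np.linalg.norm(A-B)
E
python3 -c "
from h import *
for n in ['side','top']:
    c=snap(n,n+'0'); print(n,c['mtx'],c['k1'],c['position'],c['orientation'])
a,b=[cv2.imread(f'pics/{n}0.png') for n in ('side','top')]
print(readout.sense())"
```

```text
pics
side [[395.90239756   0.         256.88749839]
 [  0.         395.90239756 193.9070991 ]
 [  0.           0.           1.        ]] 0.04034960806864061 [0.13488598 0.93625875 1.08805553] [-0.0873856   0.38333119  0.89939661 -0.19106723]
top [[435.86659001   0.         258.37128233]
 [  0.         435.86659001 197.36438424]
 [  0.           0.           1.        ]] -0.03746027604717173 [0.37869077 0.01418983 1.58340891] [-0.03839731  0.04902603  0.70684965 -0.70461739]
{'clock': 0.1, 'qpos': array([ 1.10526921,  0.311644  ,  0.01398202,  1.51291095, -0.0043735 ,
        1.31920449, -0.02718784]), 'qd': array([-0.00025404, -0.00120166,  0.00032766, -0.002404  ,  0.00032597,
       -0.00109454,  0.00262805]), 'joint_torque': array([ 4.30180335e-04, -3.80850649e+01,  1.46439071e-01, -2.31238514e+01,
        1.21746070e-02,  8.13860883e-03, -2.65756228e-05]), 'tool_pos': array([ 0.22592555, -0.50072992,  0.23032487]), 'orientation': array([ 9.77618550e-01,  2.10382578e-01, -2.79023446e-04, -1.03119013e-03]), 'contact_force': array([0.180655  , 0.51641421, 0.66729685]), 'moment': array([ 0.04639644,  0.00682117, -0.04187078]), 'gripper_force': 0.0, 'grip_width': 1.0001583497900417}
```

View pics/side0.png

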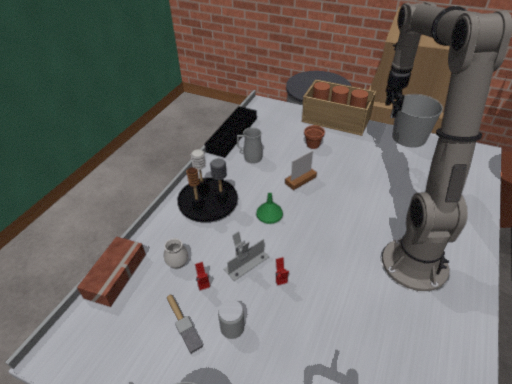

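View pics/top0.png

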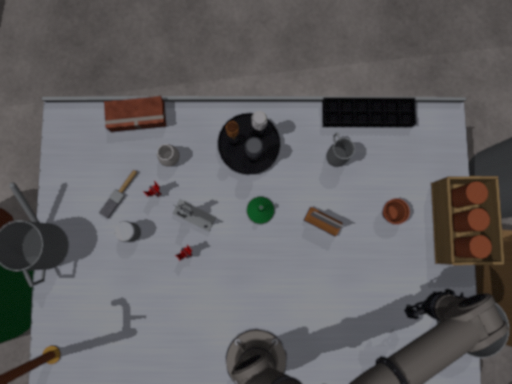

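The side view shows the strip with the grey clip at about (240,250) and the card at (302,170). In the top view the strip is at (193,214) and the card at (325,220). I'll enlarge both.

```bash
cat >> h.py <<'E'
def tiles(L,fn):
    o=[]
    for f,u,v in L:
        im=cv2.imread(f'pics/{f}.png')[v:v+50,u:u+66]; t=cv2.resize(im,(396,300),interpolation=cv2.INTER_CUBIC)
        for k in range(0,66,10): cv2.putText(t,str(u+k),(k*6,8),0,.3,(0,0,255)); cv2.line(t,(k*6+3,9),(k*6+3,13),(0,0,255))
        for k in range(0,50,10): cv2.putText(t,str(v+k),(0,k*6+6),0,.3,(255,0,0))
        o.append(t)
    cv2.imwrite(f'pics/{fn}.png',np.vstack([np.hstack(o[:2]),np.hstack(o[2:])]) if len(o)>2 else np.hstack(o))
E
python3 -c "
from h import *
tiles([('side0',215,230),('top0',165,192),('side0',275,145),('top0',295,197)],'z0')"
```

```text
(no output)
```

View pics/z0.png

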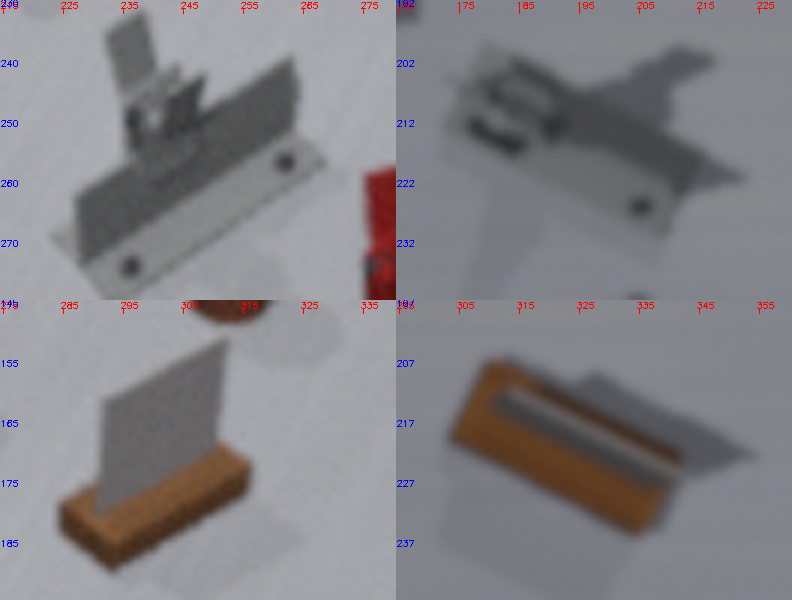

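The strip's top edge runs from (227.5,262.5) to (264,239.5) in side. The lever ends are at (232.5,235.3)-(239.2,232) and (242.5,245.8)-(249.2,242.5). The card's top edge runs from (292.2,162) to (313,151.3) in side and from (314,212) to (343.2,225.3) in top.

```bash
python3 -c "
from h import *
s,t=load('side0'),load('top0')
a,b=atz(s,(227.5,262.5),.07),atz(s,(264,239.5),.07); print('strip',a,b,(a+b)/2,np.linalg.norm(a-b),np.arctan2(*(b-a)[[1,0]]))
L=[atz(s,p,.147) for p in [(232.5,235.3),(239.2,232),(242.5,245.8),(249.2,242.5)]]; print('lev',*L,np.mean(L,0))
print([np.linalg.norm(L[i]-L[j]) for i,j in [(0,1),(2,3),(0,2),(1,3)]])
for c,p,q in [(s,(292.2,162),(313,151.3)),(t,(314,212),(343.2,225.3))]:
  a,b=atz(c,p,.13),atz(c,q,.13); print('card',a,b,(a+b)/2,np.linalg.norm(a-b),np.arctan2(*(b-a)[[1,0]]))
print(R.from_quat(readout.sense()['orientation']).as_matrix())
print('turn,funnel,vase', [atz(t,p,z)[:2] for p,z in [((249,144),.016),((260,210),.1),((168,156),.09),((338,150),.13)]])
"
```

```text
strip [0.53877614 0.29158685 0.07      ] [0.47078538 0.15961587 0.07      ] [0.50478076 0.22560136 0.07      ] 0.14845565436447294 -2.0465257545028614
lev [0.54154049 0.24225055 0.147     ] [0.52842182 0.22180481 0.147     ] [0.49510785 0.26708401 0.147     ] [0.48196526 0.24733701 0.147     ] [0.51175885 0.24461909 0.147     ]
[np.float64(0.02429254656080331), np.float64(0.023720702822048575), np.float64(0.052656347735380436), np.float64(0.053010423970651144)]
card [ 0.50489149 -0.18840266  0.13      ] [ 0.45341521 -0.28313782  0.13      ] [ 0.47915335 -0.23577024  0.13      ] 0.1078172410686225 -2.068535366298007
card [ 0.50950078 -0.19453226  0.13      ] [ 0.46449162 -0.29180004  0.13      ] [ 0.4869962  -0.24316615  0.13      ] 0.10717669804934439 -2.0041896624268487
[[ 9.11478186e-01  4.11347246e-01 -9.79445871e-04]
 [ 4.11348397e-01 -9.11476215e-01  1.89881786e-03]
 [-1.11668117e-04 -2.13362455e-03 -9.99997718e-01]]
turn,funnel,vase [array([0.77160985, 0.02387688]), array([ 0.51959896, -0.01391997]), array([0.71056679, 0.30618082]), array([ 0.72211923, -0.281255  ])]
```

```bash
cat > fit.py <<'E'
from h import *
from scipy.optimize import least_squares
s,t=load('side0'),load('top0'); o=-.42
def loc(p,q): # p=[x,y,yaw of x axis]
    c,n=np.cos(p[2]),np.sin(p[2]); q=np.array(q,float); return np.stack([p[0]+c*q[:,0]-n*q[:,1],p[1]+n*q[:,0]+c*q[:,1],q[:,2]],-1)
def fit(obs,p0,lab):
    Q=[x[0] for x in obs]
    def f(p):
        P=loc(p,Q); return np.concatenate([proj(x[2],P[i])-np.array(x[1])-o for i,x in enumerate(obs)])
    r=least_squares(f,p0,loss='soft_l1'); print(lab,r.x,'\n',r.fun.reshape(-1,2).round(1).tolist()); return r.x
C=[((0,.055,.13),(292.2,162),s),((0,-.055,.13),(313,151.3),s),((0,.055,.13),(314,212),t),((0,-.055,.13),(343.2,225.3),t),
((-.028,.065,.03),(284.7,178.8),s),((-.028,.065,.03),(304.3,220),t)]
C=C[:4]+[((.028,.065,.03),(284.7,178.8),s)]*0
fit(C,[.483,-.24,-.47],'card')
fit(C[:2],[.483,-.24,-.47],'card side'); fit(C[2:],[.483,-.24,-.47],'card top')
B=[((.028,.065,.03),(310.2,207),t),((-.028,.065,.03),(304.3,220),t),((-.028,-.065,.03),(335.7,235.8),t),
 ((.028,.065,.03),(284.7,178.8),s),((-.028,.065,.03),(293.3,185.8),s),((-.028,-.065,.03),(317,172.2),s)]
fit(B,[.483,-.24,-.47],'block'); fit(B[:3],[.483,-.24,-.47],'block top'); fit(B[3:],[.483,-.24,-.47],'block side')
S=[((0,.075,.07),(227.5,262.5),s),((0,-.075,.07),(264,239.5),s)]
p=fit(S,[.505,.225,-.47],'strip'); print(proj(t,loc(p,[(0,-.075,.07),(0,.075,.07)])))
L=[((.0265,.013,.147),(232.5,235.3),s),((.0265,-.013,.147),(239.2,232),s),((-.0265,.013,.147),(242.5,245.8),s),((-.0265,-.013,.147),(249.2,242.5),s)]
p=fit(L,[.51,.24,-.47],'clip'); print(proj(t,loc(p,[x[0] for x in L])))
E
python3 fit.py
```

```text
card [ 0.48552804 -0.24126145 -0.4573962 ] 
 [[-0.5, -0.4], [-0.9, -1.1], [-0.4, 0.3], [0.1, 1.4]]
card side [ 0.48151851 -0.2376882  -0.48837354] 
 [[-0.1, 0.2], [0.1, -0.2]]
card top [ 0.48841904 -0.24178431 -0.43245838] 
 [[-0.4, -0.2], [0.4, 0.2]]
block [ 0.48535009 -0.2403615  -0.4650295 ] 
 [[0.2, -0.4], [-0.6, 0.5], [0.7, 0.9], [-0.9, -0.1], [0.0, 0.1], [-0.3, -0.1]]
block top [ 0.48694917 -0.24007237 -0.45890829] 
 [[0.0, -0.8], [-0.7, 0.2], [0.7, 0.4]]
block side [ 0.48375607 -0.24074035 -0.47125897] 
 [[-0.5, -0.2], [0.3, 0.1], [0.1, 0.1]]
strip [ 0.50675546  0.22450756 -0.47276463] 
 [[-0.1, 0.1], [0.1, -0.2]]
[[210.42551004 224.43541225]
 [172.29189101 204.94285564]]
clip [ 0.51367548  0.24360559 -0.50577791] 
 [[-0.0, 0.2], [0.1, -0.3], [-0.2, 0.4], [0.1, -0.3]]
[[182.93678955 201.76584865]
 [189.74804183 205.53286158]
 [174.91521754 215.74569992]
 [181.7450014  219.54195253]]
```

Call:
servo_tool --series "0 0 0 0.95 -0.93 0 0;0 0 0 0.95 -0.93 0 0;0 0 0 0.95 -0.93 0 0;0 0 0 0.95 -0.93 0 0;0 0 0 0.95 -0.93 0 0;0 0 0 0.95 -0.93 0 0;0 0 0 0.95 -0.93 0 0;0 0 0 0.95 -0.93 0 0;0 0 0 0.95 -0.93 0 0;0 0 0 0.95 -0.93 0 0" --squeeze 30

```text
clock: 1.35
tool_pos: [0.3228, -0.2526, 0.2309]
orientation: [0.978, 0.21, -0.0, -0.0]
contact_force: [0.1, -0.3, 0.4]
grip_width: 1.001
gripper_force: 0.0
```

Call:
servo_tool --series "0 0 0 0.95 -0.93 0 0;0 0 0 0.95 -0.93 0 0;0 0 0 0.95 -0.93 0 0;0 0 0 0.95 -0.93 0 0;0 0 0 0.95 -0.93 0 0;0 0 0 0.95 -0.93 0 0;0 0 0 0.95 -0.93 0 0;0 0 0 0.95 -0.93 0 0;0 0 0 0.95 -0.93 0 0;0 0 0 0.95 -0.93 0 0"

```text
clock: 2.6
tool_pos: [0.4194, -0.0052, 0.2309]
orientation: [0.978, 0.21, -0.0, -0.0]
contact_force: [-0.1, 0.2, 0.1]
grip_width: 0.998
gripper_force: 0.0
```

Call:
servo_tool --series "0 0 0 0.95 -0.93 0 0;0 0 0 0.95 -0.93 0 0;0 0 0 0.95 -0.93 0 0;0 0 0 0.95 -0.93 0 0;0 0 0 0.95 -0.93 0 0;0 0 0 0.95 -0.93 0 0;0 0 0 0.95 -0.93 0 0;0 0 0 0.95 -0.93 0 0;0 0 0 0 0 0 0;0 0 0 0 0 0 0"

```text
clock: 3.85
tool_pos: [0.4966, 0.1911, 0.2308]
orientation: [0.978, 0.21, -0.001, 0.001]
contact_force: [-0.6, -0.5, -0.3]
grip_width: 1.001
gripper_force: 0.0
```

Call:
servo_tool --series "0 0 -0.8 0 0 0 0;0 0 -0.8 0 0 0 0;0 0 -0.8 0 0 0 0;0 0 -0.8 0 0 0 0;0 0 -0.8 0 0 0 0;0 0 -0.8 0 0 0 0;0 0 0 0 0 0 0"

```text
clock: 4.72
tool_pos: [0.4969, 0.1905, 0.2312]
orientation: [0.855, 0.519, -0.0, 0.0]
contact_force: [0.2, 0.1, 0.7]
grip_width: 1.002
gripper_force: 0.0
```

```bash
cat >> h.py <<'E'
def go(x,y,z,yaw):
    "steps from here to TCP target; yaw = heading of tool y axis"
    m=readout.sense(); M=R.from_quat(m['orientation']).as_matrix()
    ty=np.array([np.cos(yaw),np.sin(yaw),0]); tz=np.array([0,0,-1]); T=np.stack([np.cross(ty,tz),ty,tz],1)
    rv=R.from_matrix(M.T@T).as_rotvec(); d=np.array([x,y,z])-m['tool_pos']
    print('t',m['clock'],'pos',m['tool_pos'].round(4),'turn units',(np.degrees(rv)/8).round(3),'shift units now',(M.T@d/.02).round(3),'after turn',(T.T@d/.02).round(3),'F',m['contact_force'].round(1),'w',m['grip_width'],'gf',m['gripper_force'],'q7',m['qpos'][6])
E
python3 -c "
from h import *
go(.515,.243,.108,-.475)
snap('side','side1');snap('top','top1')
tiles([('side1',205,190),('side1',215,230),('top1',165,192),('top1',150,172)],'z1')"
```

```text
t 4.725 pos [0.4969 0.1905 0.2312] turn units [ 0.002  0.009 -0.037] shift units now [ 2.753 -0.411  6.154] after turn [ 2.747 -0.395  6.158] F [0.2 0.1 0.7] w 1.0018565510590243 gf 0.0 q7 -1.1008654876297228
```

View pics/z1.png

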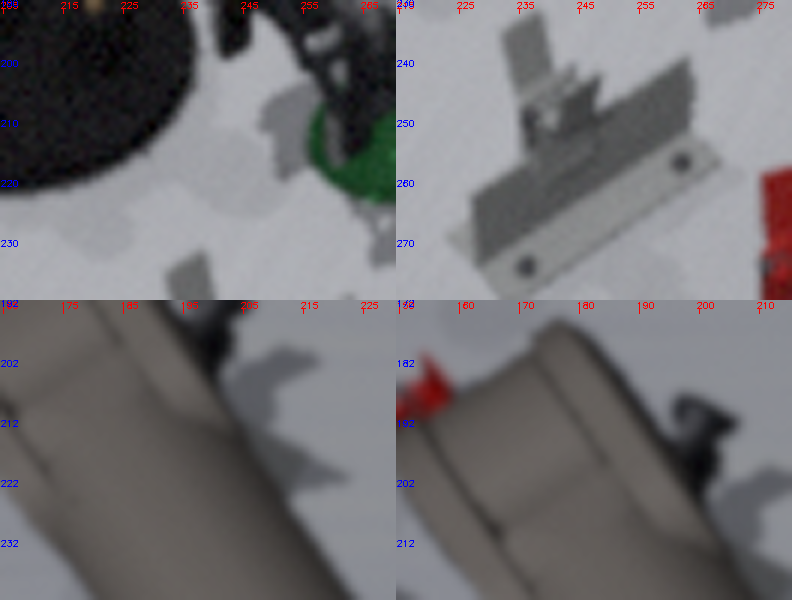

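Nothing has been disturbed, and the clip still looks the same (lever at 237,235). Next I'll move over the clip, lower partway and check.

Call:
servo_tool --series "0 0 0 0.92 -0.13 0 0;0 0 0 0.92 -0.13 0 0;0 0 -0.04 0.91 -0.13 0 0;0 0 0 0 0 1 0;0 0 0 0 0 1 0;0 0 0 0 0 1 0;0 0 0 0 0 1 0;0 0 0 0 0 0 0"

```text
clock: 5.82
tool_pos: [0.5143, 0.2433, 0.1497]
orientation: [0.853, 0.522, -0.002, 0.0]
contact_force: [0.6, -0.0, -0.1]
grip_width: 0.998
gripper_force: 0.0
```

```bash
python3 -c "
from h import *
go(.515,.243,.108,-.475)
snap('side','side2')
tiles([('side2',205,205),('side2',215,225)],'z2')"
```

```text
t 5.825 pos [0.5143 0.2433 0.1497] turn units [-0.013  0.026  0.017] shift units now [0.013 0.043 2.084] after turn [0.005 0.039 2.084] F [ 0.6 -0.  -0.1] w 0.9982878571368772 gf 0.0 q7 -1.232679890804795
```

View pics/z2.png

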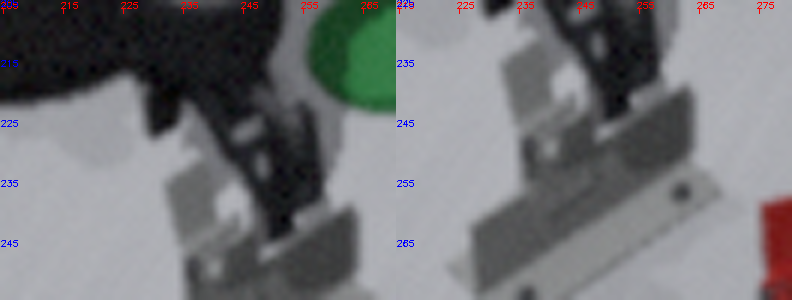

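The near fingertip is at about (252,243) and the far one at about (231.5,226). The far lever's end is at (232-240,232-236), between them.

```bash
python3 -c "
from h import *
c=load('side2'); p=np.array([.5143,.2433]); n=np.array([np.cos(-.475),np.sin(-.475)])
for z in (.147,.163):print(z,proj(c,[*p,z]),proj(c,[*(p+n*.05),z]),proj(c,[*(p-n*.05),z]))
for h in (.0425,.057):
  for z in (.155,.163):print(h,z,proj(c,[*(p+n*h),z]),proj(c,[*(p-n*h),z]))
y=np.array([-n[1],n[0]]);print(proj(c,[*(p+y*.01),.147]))
"
```

```text
0.147 [240.24526405 238.26638604] [230.74497434 228.7536406 ] [250.20128869 248.24154424]
0.163 [240.03820601 234.87898663] [230.45806371 225.36083695] [250.08181305 244.8634099 ]
0.0425 0.155 [232.005237   228.46383183] [248.61117059 245.03219114]
0.0425 0.163 [231.86691181 226.76022916] [248.54428794 243.33455975]
0.057 0.155 [229.30129228 225.76759442] [251.58052555 247.99659546]
0.057 0.163 [229.15185601 224.06350077] [251.52700212 246.30057188]
[237.634241   239.85380228]
```

Call:
servo_tool --series "0 0 0 0.13 0.04 1 0;0 0.03 0.02 0 0 1 0;0 0 0 0 0 0.08 0;0 0 0 0 0 0 0" --squeeze 35

```text
clock: 6.38
tool_pos: [0.5174, 0.2469, 0.1099]
orientation: [0.853, 0.521, 0.002, -0.001]
contact_force: [-0.7, 0.5, 1.1]
grip_width: 0.996
gripper_force: 0.0
```

Call:
servo_tool --series "0 0 0 0 0 0 0.2;0 0 0 0 0 0 0.3;0 0 0 0 0 0 0.4;0 0 0 0 0 0 0.5;0 0 0 0 0 0 0.6;0 0 0 0 0 0 0.8;0 0 0 0 0 0 1;0 0 0 0 0 0 1"

```text
clock: 7.38
tool_pos: [0.5208, 0.2482, 0.1147]
orientation: [0.853, 0.521, 0.007, 0.0]
contact_force: [-0.8, -1.8, 15.9]
grip_width: 0.413
gripper_force: 34.4
```

```bash
python3 -c "
from h import *
go(.515,.243,.108,-.475)
snap('side','side3')
tiles([('side3',205,205),('side3',215,225)],'z3')"
```

```text
t 7.375 pos [0.5208 0.2482 0.1147] turn units [ 0.05  -0.08   0.003] shift units now [-0.366 -0.141  0.33 ] after turn [-0.362 -0.139  0.335] F [-0.8 -1.8 15.9] w 0.41324402109559855 gf 34.39263045787811 q7 -1.2600073475055886
```

View pics/z3.png

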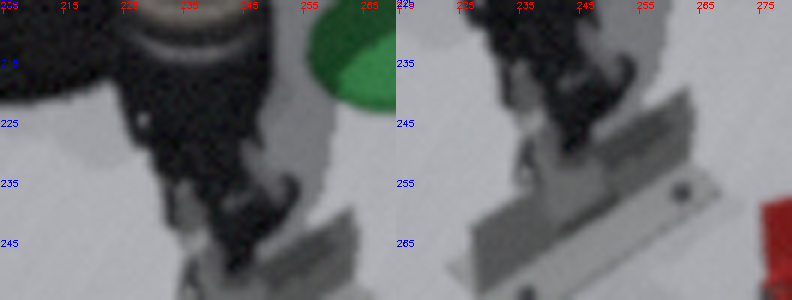

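The clip is squeezed fully open: the width is 35 mm at 34 N. The pads' forward swing presses the clip's block onto the strip, so I'll lift straight up.

Call:
servo_tool --series "0 0 0 0 0 -0.3 1;0 0 0 0 0 -0.2 1;0 0 0 0 0 -0.5 1;0 0 0 0 0 -0.7 1;0 0 0 0 0 -1 1;0 0 0 0 0 -1 1;0 0 0 0 0 -1 1;0 0 0 0 0 0 1"

```text
clock: 8.43
tool_pos: [0.5179, 0.2473, 0.206]
orientation: [0.853, 0.521, 0.004, -0.001]
contact_force: [0.1, -0.1, -2.0]
grip_width: 0.408
gripper_force: 35.2
```

```bash
python3 -c "
from h import *
go(.515,.243,.25,-.475)
snap('side','side4')
tiles([('side4',205,205),('side4',215,215)],'z4')"
```

```text
t 8.425 pos [0.5179 0.2473 0.206 ] turn units [ 0.017 -0.057  0.008] shift units now [-0.243 -0.026 -2.204] after turn [-0.26  -0.031 -2.202] F [ 0.1 -0.1 -2. ] w 0.4079818663860523 gf 35.193806290626526 q7 -1.2069436307086796
```

View pics/z4.png

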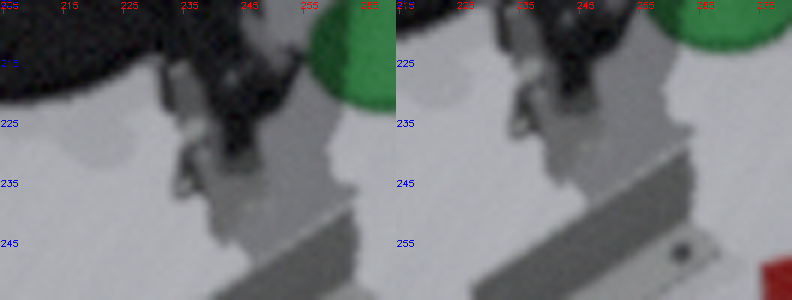

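The clip is held clear of the strip. Next I'll carry it at height to a hover over the card.

Call:
servo_tool --series "0 0 0 0 0 -0.7 1;0 0 0 0 0 -1 1;0 0 0 -0.4 0.17 -1 1;0 0 0 -0.7 0.31 0 1;0 0 0 -0.95 0.42 0 1;0 0 0 -0.95 0.42 0 1;0 0 0 -0.95 0.42 0 1;0 0 0 -0.95 0.42 0 1;0 0 0 -0.95 0.42 0 1;0 0 0 -0.95 0.42 0 1"

```text
clock: 9.72
tool_pos: [0.5073, 0.0956, 0.2558]
orientation: [0.854, 0.521, 0.0, -0.001]
contact_force: [-0.5, -0.1, -1.0]
grip_width: 0.41
gripper_force: 35.2
```

Call:
servo_tool --series "0 0 0 -0.95 0.42 0 1;0 0 0 -0.95 0.42 0 1;0 0 0 -0.95 0.42 0 1;0 0 0 -0.95 0.42 0 1;0 0 0 -0.95 0.42 0 1;0 0 0 -0.95 0.42 0 1;0 0 0 -0.95 0.42 0 1;0 0 0 -0.95 0.42 0 1;0 0 0 -0.95 0.42 0 1;0 0 0 -0.95 0.42 0 1"

```text
clock: 10.98
tool_pos: [0.4948, -0.1113, 0.2551]
orientation: [0.854, 0.521, 0.001, -0.002]
contact_force: [-0.2, 0.8, -1.0]
grip_width: 0.406
gripper_force: 35.2
```

Call:
servo_tool --series "0 0 0 -0.95 0.41 0 1;0 0 0 -0.95 0.41 0 1;0 0 -0.07 -0.9 0.4 0 1;0 0 0 -0.7 0.3 0 1;0 0 0 -0.3 0.13 0 1;0 0 0 0 0 0 1;0 0 0 0 0 0 1"

```text
clock: 11.85
tool_pos: [0.4913, -0.1913, 0.256]
orientation: [0.85, 0.526, 0.002, -0.001]
contact_force: [0.7, -0.5, -1.5]
grip_width: 0.408
gripper_force: 35.2
```

```bash
python3 -c "
from h import *
go(.4873,-.2369,.1847,-.465)
c=snap('side','side5'); snap('top','top5')
m=readout.sense(); M=R.from_quat(m['orientation']); 
u=proj(c,m['tool_pos']+M.apply([0,0,.0147])); print(u)
print(proj(load('top5'),m['tool_pos']))
def big(f,u,v,w=66,h=50): return cv2.resize(cv2.imread(f'pics/{f}.png')[v:v+h,u:u+w],None,fx=12,fy=12,interpolation=cv2.INTER_CUBIC)
t=big('side5',270,115); 
for k in range(0,66,5): cv2.putText(t,str(270+k),(k*12,10),0,.35,(0,0,255))
for k in range(0,50,5): cv2.putText(t,str(115+k),(0,k*12+10),0,.35,(255,0,0))
cv2.imwrite('pics/z5.png',t)"
```

```text
t 11.85 pos [ 0.4913 -0.1913  0.256 ] turn units [-0.001 -0.035  0.018] shift units now [-2.147  0.84   3.557] after turn [-2.128  0.845  3.567] F [ 0.7 -0.5 -1.5] w 0.4083773482715592 gf 35.20145773887634 q7 -0.2754828440749109
[297.58937158 138.45735542]
[318.91344408 214.20393076]
```

View pics/z5.png

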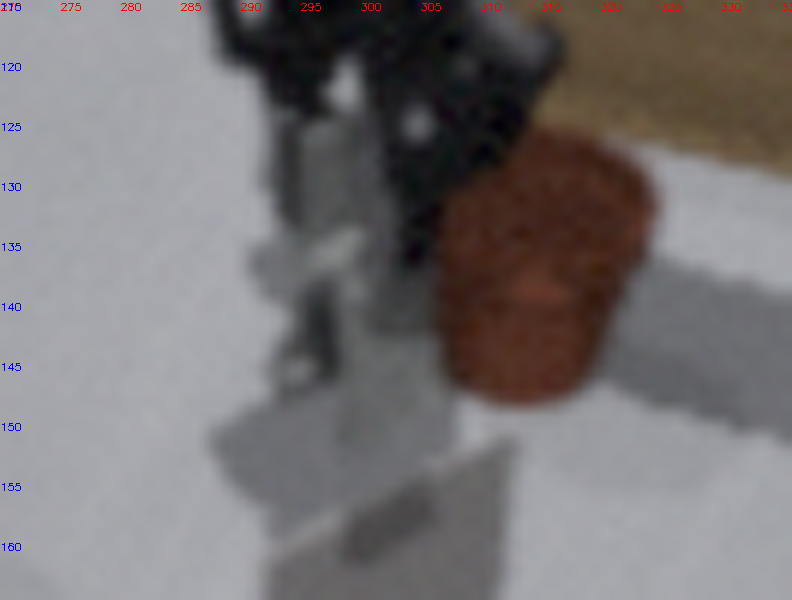

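The near jaw's lower-left corner is at about (297.8,152) and its right side at x≈308. The card's top edge runs from (292,161) to (312.5,151). I'll compare these with the model.

```bash
python3 -c "
from h import *
c=load('side5'); m=readout.sense(); M=R.from_quat(m['orientation']).as_matrix(); p=m['tool_pos']
def P(x,y,z): return proj(c,p+M[:,1]*x+M[:,0]*y+M[:,2]*z).round(1)   # clip frame, z down
for x in (-.0125,-.018):
  for y in (.018,-.018): print('jawtip',x,y,P(x,y,.0647))
for y in (.013,-.013): print('far lever top',P(.018,y,-.0333),'near',P(-.018,y,-.0333))
for y in (.021,-.021): print('pin',P(0,y,.0147))
print('dy 10mm',P(0,.01,0)-P(0,0,0),'dx',P(.01,0,0)-P(0,0,0),'dz',P(0,0,.01)-P(0,0,0))
# card fit prediction
n=np.array([np.cos(-.465),np.sin(-.465)]);y=np.array([-n[1],n[0]])
for s in (.055,-.055): print('card',proj(c,[*(np.array([.4855,-.2405])+y*s),.13]))
"
```

```text
jawtip -0.0125 0.018 [295.5 153.1]
jawtip -0.0125 -0.018 [302.6 149.2]
jawtip -0.018 0.018 [296.5 153.8]
jawtip -0.018 -0.018 [303.6 149.9]
far lever top [292.3 126.4] near [299.3 130.9]
far lever top [297.6 123.7] near [304.7 128.1]
pin [293.3 140.7]
pin [301.8 136.3]
dy 10mm [-2.1  1. ] dx [-2.  -1.3] dz [-0.2  2.3]
card [291.17672399 161.20721295]
card [311.73025192 149.91221988]
```

Call:
servo_tool --series "0 0 0 -0.6 0.25 0 1;0 -0.03 0.02 -0.7 0.3 0.3 1;0 0 0 -0.5 0.2 0.6 1;0 0 0 -0.23 0.1 0.8 1;0 0 0 0 0 0.6 1;0 0 0 0 0 0 1;0 0 0 0 0 0 1"

```text
clock: 12.82
tool_pos: [0.4885, -0.2357, 0.2102]
orientation: [0.851, 0.525, 0.0, 0.0]
contact_force: [0.6, 0.6, -0.4]
grip_width: 0.408
gripper_force: 35.2
```

```bash
cat > ov.py <<'E'
import sys
from h import *
n=sys.argv[1]; c=snap('side','s'+n); top=snap('top','t'+n)
go(.4882,-.2352,.1847,-.465)
def grid(f,u,v,w,h,k):
    t=cv2.resize(cv2.imread(f'pics/{f}.png')[v:v+h,u:u+w],None,fx=k,fy=k,interpolation=cv2.INTER_CUBIC)
    for i in range(0,w,5): cv2.putText(t,str(u+i),(i*k,10),0,.33,(0,0,255))
    for i in range(0,h,5): cv2.putText(t,str(v+i),(0,i*k+10),0,.33,(255,0,0))
    return t
cv2.imwrite('pics/z'+n+'.png',np.hstack([grid('s'+n,280,130,40,48,12),grid('t'+n,300,195,40,72,8)[:576]]))
E
python3 ov.py 6
```

```text
t 12.925 pos [ 0.4887 -0.236   0.2106] turn units [ 0.011 -0.001 -0.008] shift units now [ 0.026 -0.042  1.295] after turn [ 0.026 -0.04   1.295] F [-0.7  0.8 -1.9] w 0.40658730939387744 gf 35.2279007434845 q7 -0.22360349646167793
```

View pics/z6.png

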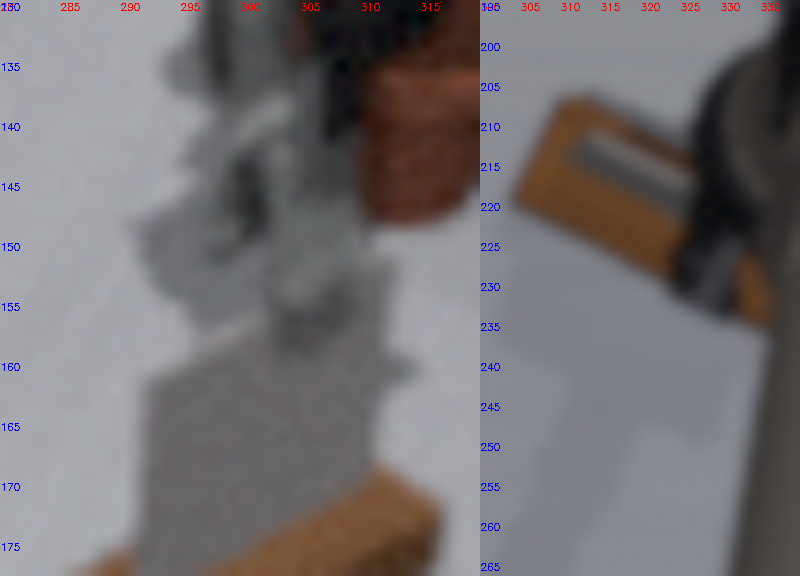

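The near jaw spans u≈302–309.5 and its lower edge sits at about row 155, just above the card. The card's top corners are at about (291.7,161) and (312,151). I'll compare these with the predicted pixels.

```bash
cat > cmp.py <<'E'
from h import *
import sys
c=load(sys.argv[1]); m=readout.sense(); p=m['tool_pos']; M=R.from_quat(m['orientation']).as_matrix()
e=-.006
def P(x,y,z): return proj(c,p+M[:,1]*x+M[:,0]*(y+e)+M[:,2]*z).round(1)
for x in (-.0125,-.018): print('near jaw tips L,R',P(x,.018,.0647),P(x,-.018,.0647))
print('near jaw top z pin',P(-.018,.018,.0147),P(-.018,-.018,.0147)); print('far jaw',P(.018,.018,.0647),P(.018,-.018,.0647))
n=np.array([np.cos(-.465),np.sin(-.465)]);y=np.array([-n[1],n[0]])
for s in (.055,0,-.055): print('card',proj(c,[*(np.array([.4855,-.2405])+y*s),.13]).round(1))
print('dy',P(0,.01,0)-P(0,0,0),'dx',P(.01,0,0)-P(0,0,0),'dz',P(0,0,.01)-P(0,0,0))
E
python3 cmp.py s6; python3 -c "
import cv2,numpy as np
im=cv2.imread('pics/s6.png').astype(int).sum(2)//3
for v in range(143,162): print(v,im[v,292:314])"
```

```text
near jaw tips L,R [300.7 155.4] [307.5 151.7]
near jaw tips L,R [301.7 156.1] [308.5 152.4]
near jaw top z pin [302.6 145.6] [309.5 141.8]
far jaw [295.2 151.7] [302. 148.]
card [291.2 161.2]
card [301.6 155.5]
card [311.7 149.9]
dy [-1.9  1. ] dx [-1.8 -1.2] dz [-0.2  2.2]
143 [167 167 153 130 113 111 102  79  62  73  93 105  92  75  67  60  63  53
  42  34  50  59]
144 [166 167 161 148 130 109  96  66  46  59  85  94  86  74  65  60  62  56
  44  40  48  53]
145 [166 170 166 149 125 109  88  67  49  56  78  93  88  70  67  64  62  57
  45  40  49  55]
146 [166 165 152 127 113 103  81  65  49  44  77  95  83  81  79  73  78  69
  45  43  50  54]
147 [152 138 127 114 105  97  81  64  48  44  71  95  94  93  88  90  91  81
  60  42  49  54]
148 [128 116 112 109 105  96  89  83  59  49  73  95  99 102 100  97  97  92
  75  68  74  74]
149 [114 108 110 111 106 104  98  91  62  67  82  96 101 102  98 100 100 108
  99 118 133 135]
150 [114 108 113 111 106  95  88  84  83  94  94  99  99 102 101 102 106 113
 114 138 153 155]
151 [115 112 111 111 104  92  84  94 105 108 102  99 100 105 108 
[... 279 characters left out ...]
3  93  77  80  90
 100 103 128 153]
155 [165 157 151 130 113 113 112 112 113 112  95  88  92  89  82  75  75  84
  95 104 132 158]
156 [169 165 164 141 120 114 116 120 125 120 100  80  72  75  72  72  76  89
  96 104 133 161]
157 [170 168 166 156 135 128 136 134 124 114  95  79  74  77  78  77  83  97
 100 109 137 161]
158 [169 167 167 158 141 135 131 122 108 105  93  78  74  77  81  90  98 100
  99 107 140 161]
159 [169 168 163 151 131 121 113 105 104 101  97  86  88  82  91  98  99 100
 101 105 125 139]
160 [167 157 144 128 113 104 101 101 102 104 101  95  97  98  97 101 104  97
 103 102 107 116]
161 [144 127 116 105 103 102 104 102 100 104 101 100 100 100 101 103 104 104
 101 104 110 120]
```

The model agrees to about 2 mm, so I'll lower gently.

Call:
servo_tool --series "0 0 0 0.02 -0.03 0.2 1;0 0 0 0 0 0.25 1;0 0 0 0 0 0.25 1;0 0 0 0 0 0.25 1;0 0 0 0 0 0.25 1;0 0 0 0 0 0.17 1;0 0 0 0 0 0 1;0 0 0 0 0 0 1"

```text
clock: 13.92
tool_pos: [0.4879, -0.2358, 0.1827]
orientation: [0.852, 0.524, 0.0, 0.0]
contact_force: [-0.3, -1.2, -0.6]
grip_width: 0.405
gripper_force: 35.2
```

```bash
python3 ov.py 7; python3 cmp.py s7
```

```text
t 14.025 pos [ 0.4879 -0.2357  0.1828] turn units [ 0.004 -0.    -0.014] shift units now [ 0.03  -0.    -0.096] after turn [ 0.03  -0.    -0.096] F [ 0.8  0.  -1.2] w 0.4046362955201749 gf 35.22404730319977 q7 -0.2360187776893132
near jaw tips L,R [300.4 161.2] [307.1 157.5]
near jaw tips L,R [301.4 161.9] [308.1 158.2]
near jaw top z pin [302.3 151.6] [309.1 147.9]
far jaw [295.  157.4] [301.7 153.8]
card [291.2 161.2]
card [301.6 155.5]
card [311.7 149.9]
dy [-1.9  1. ] dx [-1.8 -1.2] dz [-0.2  2.1]
```

View pics/z7.png

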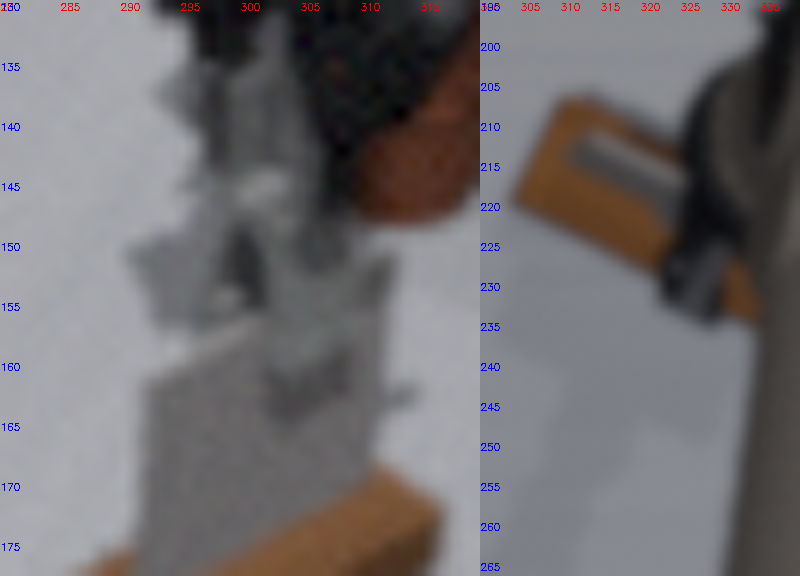

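The clip straddles the card: the near jaw's tip is at (301–308, 157–160.5), about a centimetre below the edge and in the middle, with a shadow gap and no contact force. I'm handing in.

```bash
python3 -c "
from h import *
print(order.job_done())"
```

```text
the job is handed in; nothing more can be done
None
```

The job is handed in at about 14 s: the clip is held upright and squeezed fully open over the middle of the card's top edge, with the edge roughly 8–12 mm deep by my camera estimate and no contact force showing.

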